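# Show a recovered laptop drive to the bar-code scanner

### The job

The serial number of the next recovered laptop drive has to be read: lift the drive nearest the rack's yellow front plate up out of its slot, turn its label up to face the bar-code scanner's window squarely, and hold the middle of the label in front of the window's centre, about 15 cm away. The small notch in the drive's upper corner marks the label end: hold the drive by its other, plain end so that the fingers stay clear of the label half, and finish while still holding it there, still. Leave the other drives in their slots, do not touch the scanner and do not disturb the laptop base, the tools or the screw dish on the bench.

Things in the scene. Friction and masses are not known exactly. Their poses are not given: they have to be found in the camera images.
- rack: blue slotted rack, fixed, 198 mm long (x), 131 wide (y); 8 mm floor, combed walls along both long sides, 42 mm high; eight slots across it (along y), 11.5 mm wide, 22 mm pitch. Yellow front plate, 42 mm high with a 16 mm lip, at its -x end. Drives stand in slots 2, 4, 6, 8 from there, 34 mm apart, tops 82 mm above the bench. Origin: under its centre
- rack_front_slot (a point): the middle of the floor of the second slot from the yellow front plate, the first one filled: where the origin of the drive to be taken lies at the start (8 mm above the bench)
- drive_a: 2.5-inch drive in aluminium caddy, 10 mm thick (x), 108 long (y), 74 high (z), 0.11 kg, one of four alike, standing on a long edge. Origin: middle of its lower edge. +z is up in the rack, +x points out of the label face (-x face: green circuit board), +y to the label end, whose upper corner has a 14 mm square notch: seen from the label side it is at the upper right. The -y half is the plain end
- drive_b: another such drive, same shape, size and axes as drive_a
- drive_c: another such drive, same shape, size and axes as drive_a
- drive_d: another such drive, same shape, size and axes as drive_a
- label_a (a point): centre of drive_a's label, drive axes; at (5.5, 30, 33) mm in the drive. The white bar-code label covers only the notched half of the +x face (y 8 to 52, z 9 to 57 mm); standing in the rack it may face the front plate or away from it
- label_b (a point): the centre of drive_b's label, as for drive_a
- label_c (a point): the centre of drive_c's label, as for drive_a
- label_d (a point): the centre of drive_d's label, as for drive_a
- scanner: a bar-code scanner on a round 116 mm base with a thin gooseneck about 0.33 m high that bows away from the robot, fixed to the bench on the far side, its head above the base looking back towards the robot and down. Origin: under the base's centre
- scanner_head: the scanner's light grey head, 50 x 78 x 46 mm, 34 mm neck part behind, fixed. Origin: centre of its dark red window, 0.300 m above the bench. It looks along its own -x, 40 degrees below level, towards the robot's side; its y is level. Square on: the label's outward normal (drive +x) parallel to the head's +x, label centre on the head's -x axis 150 mm from the window
- laptop_base: a stripped black laptop base lying on the bench, 330 x 228 x 16 mm, 0.9 kg, loose, to be left alone. Origin: under its centre
- screwdriver: a grey electric screwdriver lying on the bench, about 260 mm long along its x, 34 mm thick, to be left alone. Origin: under its middle
- pliers: red-handled pliers lying on the bench, about 165 mm along its x, 12 mm thick, to be left alone. Origin: under its middle
- screw_dish: a round steel dish with screws, 96 mm wide, 22 mm high, to be left alone. Origin: under its centre

How it is judged:
By the outcome, as a careful person would: the job done as asked, in the order asked, and still so for the second after the job is handed in, while the arm keeps its last pose, push and grip.
It also fails if it takes over 45 s, if anything falls off the work surface, if the arm or the gripper's body presses on something with over 40 N, if the wrist force passes 120 N, or if a joint passes its speed limit or range.

### The arm

A 6-joint arm with a two-finger parallel gripper is mounted at the origin on the work surface. World frame = base frame: x ahead of the robot, y to its left, z up, the work surface at z = 0. Lengths are in mm, angles in rad, forces in N, time in s.
With the tool pointing down it reaches from about 325 to 850 mm from the base axis. Payload 4.4 kg.
Tool frame: the origin (TCP) lies between the finger pads; the fingertips stand 11 mm ahead of it and the grasp point (between the pads) lies 8 mm behind it; z points along the fingers, y is the line along which they close (so a half turn about z gives the same grasp; the last joint's range is limited). The gripper opens to 94 mm and grips with 3 to 60 N. Pads are 16 mm wide; open, the fingers measure 119 mm over their backs; the gripper's body (75 mm by 177 mm) begins 78 mm behind the grasp point.
Start: joints at [0.991, 0.207, 1.542, -0, 1.393, -0.15], TCP at [239.606, 522.701, 216.447] pointing down, gripper open.
Joint ranges: [-2.73, 2.73], [-0.86, 2.22], [0.23, 2.46], [-1.11, 4.25], [0.08, 2.63], [-2.82, 2.82]. Speed limits (rad/s): [2.79, 2.79, 3.14, 3.14, 3.14, 3.14].

### API

Orientations are given as [roll, pitch, yaw] about the fixed x, y, z axes, in that order (R = Rz(yaw) Ry(pitch) Rx(roll)).
In Python, from workcell import env gives the robot as it stands.
- The arm moves only by the tool play_rows, never from a script. Its argument "commands" is a list of rows, each an object of numbers: "jaw": the finger opening in cm, from 0 to 9.4; "x", "y", "z": the shift along the tool's x, y, z in cm; "spin": the turn about the tool's z in rad. In form: [{"jaw": .., "x": .., "y": .., "z": .., "spin": ..}, ...]. A call has 1 to 20 rows; each row is the pose to reach, as a shift and turn from the pose commanded when the call began, along the tool's axes at that moment; what a row does not reach only later rows make up. A row lasts 1/10 s, in which the tool goes at most 50 mm and 8.59 degrees, less where a joint would pass 70% of its speed; a pose out of reach is approached as far as the arm can. A call with a gripper value outside its range is refused whole. The fingers move at their own pace and stop on an object; the grip force is fixed at half the most. Time passes only in rows, so rows that repeat a pose let the fingers close. It gives the time, the measured TCP pose, the force, the opening and the grip force at its end, in the units of the state.
- env.state(): the state, without advancing time (a new reading comes with each control period).
- env.read_camera(name): name is "scene" or "top" or "wrist"; returns (picture, depth): 400x640x3 uint8, blue, green, red; 400x640 float32, mm along the optical axis (not along the pixel's ray), 0 where there is no reading.
- env.camera_info(name): a dict with "fx", "fy", "cx", "cy" (pixels), "camera_from_world" (4x4, takes a point from world to camera coordinates); the wrist camera has in their place "tool_from_camera" (4x4, takes a point from camera to tool coordinates, whose origin is the TCP and whose axes are the flange's). Camera axes: x right, y down, z forward; pixel columns grow to the right and rows downward; lengths in mm; the calibration is good to about 2 mm. The wrist camera is an equidistant fisheye: a pixel r from the principal point sees the ray r / f radians off the axis. A picture is of the moment at which its call begins: read the wrist's pose just before it. camera_info takes no time and is no camera call.
- env.finish_job(): hands the job in; it is judged then, once.
The state is a dict: "clock": time; "qpos": joint angles; "qd": joint speeds; "joint_efforts": joint torques, N m; "eef_pos": TCP position; "tool_rot": TCP orientation; "wrist_force": force on the tool from outside, world axes, zero at the start; "moment": the same for the moment, N m; "finger_gap": finger opening in mm; "grip_force": force on a finger pad.
Only numpy, scipy, OpenCV 4.12 (cv2) and the standard library are available. Lean on these libraries where they do the work, as an engineer would, in place of code of your own. Each camera call takes 0.05 s, during which the arm holds its last target. There are 200 camera calls.

## Working session

There is one attempt and no reset: what is moved stays moved. The work goes in short steps, Python scripts to look and compute and a tool call to move; the robot and the scene stay as the last step left them, time stands still between calls to the robot, and variables do not carry over. Pictures are saved under pics/ and viewed, at most 10 in all, crops included, and the job is handed in when it is done.

Besides the shell and the picture viewer there is one more tool, called after "Call:" as a command line: name --argument value ..., lists and objects as JSON in quotes. play_rows: Moves the arm, as the interface text tells. Its arguments: {"type":"object","properties":{"commands":{"type":"array"}},"required":["commands"]}

```bash
ls; mkdir -p pics
python3 - <<'E'
from workcell import env
import cv2,numpy as np
np.set_printoptions(precision=4,suppress=True)
s=env.state();print(s)
for n in("scene","top"):
    p,d=env.read_camera(n);cv2.imwrite(f"pics/{n}0.png",p);np.save(f"pics/{n}0.npy",d);print(n,env.camera_info(n))
print(env.camera_info("wrist"))
E
```

```text
pics
{'clock': 0.0, 'qpos': array([ 0.9905,  0.2074,  1.5429, -0.    ,  1.3934, -0.1505]), 'qd': array([-0.0007, -0.0011, -0.0008, -0.0005,  0.0016, -0.0004]), 'joint_efforts': array([  0.0003, -37.0878, -28.1414,   0.0697,   0.0361,  -0.0002]), 'eef_pos': array([239.1865, 522.053 , 215.3033]), 'tool_rot': array([-3.1394, -0.0003,  2.7118]), 'wrist_force': array([ 1.0353,  0.1197, -0.4921]), 'moment': array([ 0.022 , -0.0488,  0.0287]), 'grip_force': 0.0, 'finger_gap': 93.78409066019479}
scene {'fx': 389.49479246452836, 'fy': 389.49479246452836, 'cx': 325.49049436034596, 'cy': 207.59663484962257, 'camera_from_world': array([[  -0.402 ,    0.9155,   -0.0173,  236.6109],
       [   0.7021,    0.296 ,   -0.6476, -269.9321],
       [  -0.5877,   -0.2725,   -0.7618, 1698.4508],
       [   0.    ,    0.    ,    0.    ,    1.    ]])}
top {'fx': 377.129258728399, 'fy': 377.129258728399, 'cx': 314.5135026043741, 'cy': 203.16838374425708, 'camera_from_world': array([[   0.0193,   -0.9998,    0.0076,  -40.2785],
       [  -0.9983,   -0.0197,   -0.0557,  554.9864],
       [   0.0558,   -0.0065,   -0.9984, 1161.2232],
       [   0.    ,    0.    ,    0.    ,    1.    ]])}
{'fx': 309.70691628693146, 'fy': 309.70691628693146, 'cx': 318.0622229552938, 'cy': 201.44485722048654, 'tool_from_camera': array([[  -0.0005,   -0.97  ,   -0.243 ,   70.6261],
       [   1.    ,   -0.0008,    0.0011,    0.8353],
       [  -0.0012,   -0.243 ,    0.97  , -168.6769],
       [   0.    ,    0.    ,    0.    ,    1.    ]])}
```

View pics/scene0.png

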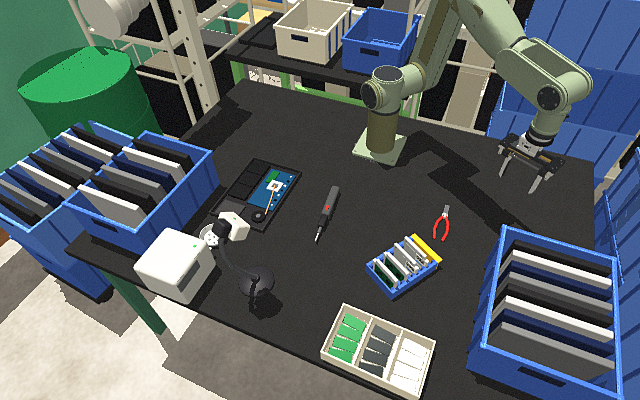

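View pics/top0.png

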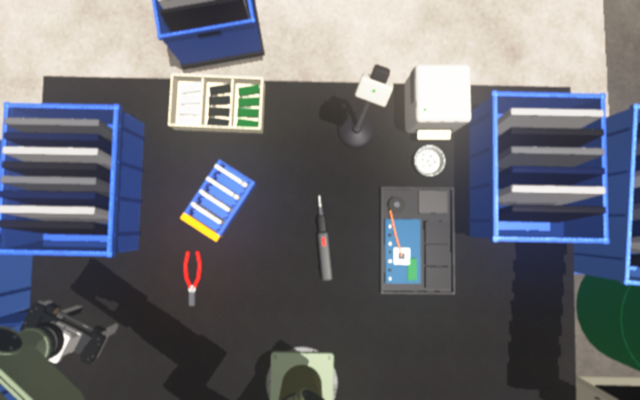

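The moves give no tilt, only spin about the tool's z axis. Before planning, I'll check in free air how an out-of-reach pose affects the tool's orientation.

Call:
play_rows --commands '[{"z":-5},{"z":-10},{"z":-15},{"z":-20},{"z":-25},{"z":-30},{"z":-35},{"z":-40},{"z":-45},{"z":-50},{"z":-55},{"z":-60},{"z":-60},{"z":-60}]'

```text
$.commands[0]: bad value
```

```bash
cat > h.py <<'E'
from workcell import env
import cv2,numpy as np
np.set_printoptions(precision=4,suppress=True)
def s():
    s=env.state();print(s['clock'],'q',s['qpos'],'p',s['eef_pos'],'rpy',s['tool_rot'],'F',s['wrist_force'],s['finger_gap'],s['grip_force']);return s
def pts(n,d):
    i=env.camera_info(n);v,u=np.mgrid[:400,:640]
    c=np.stack([(u-i['cx'])/i['fx']*d,(v-i['cy'])/i['fy']*d,d],-1);T=np.linalg.inv(i['camera_from_world'])
    return c@T[:3,:3].T+T[:3,3]
def proj(n,P):
    i=env.camera_info(n);T=i['camera_from_world'];c=np.atleast_2d(P)@T[:3,:3].T+T[:3,3]
    return np.stack([c[:,0]/c[:,2]*i['fx']+i['cx'],c[:,1]/c[:,2]*i['fy']+i['cy']],-1)
E
python3 - <<'E'
from h import *
s()
d=np.load('pics/top0.npy');p=cv2.imread('pics/top0.png');W=pts('top',d)
h=cv2.cvtColor(p,cv2.COLOR_BGR2HSV)
# rack
m=cv2.inRange(h,(100,120,60),(130,255,255));y=cv2.inRange(h,(18,120,120),(32,255,255))
roi=np.zeros_like(m);roi[150:250,170:265]=255
for nm,k in(('blue',m),('yellow',y)):
    k=k&roi;q=W[(k>0)&(d>0)];print(nm,len(q),np.percentile(q[:,2],[5,50,95]))
    q=q[(q[:,2]>36)&(q[:,2]<48)];print(len(q),cv2.minAreaRect(q[:,:2].astype(np.float32)))
# drive tops
q=np.zeros_like(m);q[(W[...,2]>72)&(W[...,2]<95)&(roi>0)]=255
n,l,st,c=cv2.connectedComponentsWithStats(q)
for i in range(1,n):
    if st[i,4]>15:
        a=W[l==i];print('drv',st[i,4],a.mean(0),cv2.minAreaRect(a[:,:2].astype(np.float32)))
# head
q=np.zeros_like(m);q[(W[...,2]>200)&(W[...,2]<420)&(d>0)]=255;q[:60]=0;q[150:]=0;q[:,:340]=0;q[:,403:]=0
a=W[q>0];print('head',len(a),a.min(0),a.max(0))
big=cv2.resize(p[60:260,160:420],None,fx=3,fy=3,interpolation=cv2.INTER_CUBIC);cv2.imwrite('pics/c1.png',big)
ps=cv2.imread('pics/scene0.png');cv2.imwrite('pics/c2.png',cv2.resize(np.hstack([ps[200:310,190:300],ps[220:310,355:455].repeat(1,0) if 0 else ps[210:320,350:460]]),None,fx=3.6,fy=3.6,interpolation=cv2.INTER_CUBIC))
E
```

```text
0.1 q [ 0.9905  0.2074  1.5428 -0.      1.3935 -0.1505] p [239.1941 522.114  215.3908] rpy [-3.1396 -0.0003  2.7119] F [0.1191 0.3869 0.9151] 93.63975601040211 0.0
blue 1753 [ 4.0272 10.4218 44.6297]
532 ((568.6220703125, 260.411865234375), (132.41075134277344, 188.12918090820312), 58.48617935180664)
yellow 336 [ 0.7154 41.72   45.2859]
292 ((475.251220703125, 318.087890625), (131.81362915039062, 20.703922271728516), 58.02217483520508)
drv 113 [632.7966 227.459   81.8604] ((633.0204467773438, 228.20692443847656), (94.51261138916016, 10.533061981201172), 58.304931640625)
drv 118 [595.7859 250.8719  82.0934] ((595.7133178710938, 251.66275024414062), (94.5585708618164, 10.762277603149414), 58.2667236328125)
drv 120 [551.0031 261.5121  82.1447] ((551.08251953125, 262.3519287109375), (93.49809265136719, 10.511222839355469), 58.349918365478516)
drv 129 [513.9531 284.6612  81.5765] ((514.3084106445312, 285.5776672363281), (94.03097534179688, 11.097739219665527), 58.285064697265625)
head 1090 [ 769.3643 -204.4149  313.0195] [ 861.8086 -117.6303  362.1279]
```

View pics/c2.png

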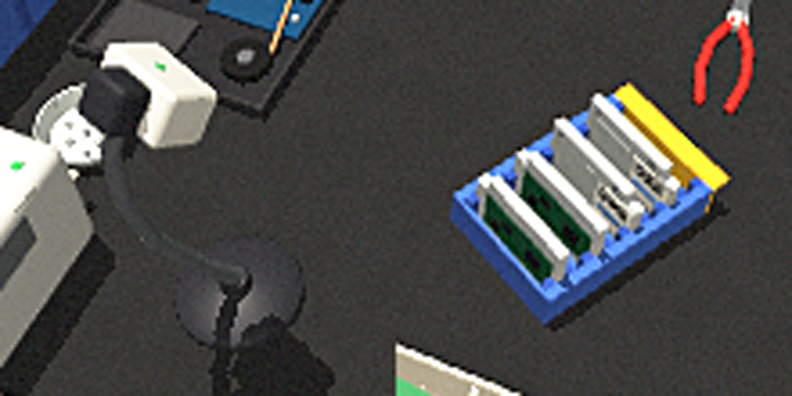

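The drive nearest the yellow plate is at about (640,150) in the crop. Its label faces away from the plate and its notched end is at rack +y. Rows need every field, so I'll repeat the free-air test.

Call:
play_rows --commands '[{"jaw":9.4,"x":0,"y":0,"z":-10,"spin":0},{"jaw":9.4,"x":0,"y":0,"z":-20,"spin":0},{"jaw":9.4,"x":0,"y":0,"z":-30,"spin":0},{"jaw":9.4,"x":0,"y":0,"z":-40,"spin":0},{"jaw":9.4,"x":0,"y":0,"z":-50,"spin":0},{"jaw":9.4,"x":0,"y":0,"z":-60,"spin":0},{"jaw":9.4,"x":0,"y":0,"z":-60,"spin":0},{"jaw":9.4,"x":0,"y":0,"z":-60,"spin":0},{"jaw":9.4,"x":0,"y":0,"z":-60,"spin":0},{"jaw":9.4,"x":0,"y":0,"z":-60,"spin":0},{"jaw":9.4,"x":0,"y":0,"z":-60,"spin":0},{"jaw":9.4,"x":0,"y":0,"z":-60,"spin":0},{"jaw":9.4,"x":0,"y":0,"z":-60,"spin":0},{"jaw":9.4,"x":0,"y":0,"z":-60,"spin":0}]'

```text
clock: 1.5
eef_pos: [198.5, 434.0, 765.0]
tool_rot: [-3.116, -0.012, 2.712]
wrist_force: [0.6, 0.1, -0.4]
finger_gap: 93.9
grip_force: 0.0
```

Run:
```python
from h import *
s()
d=np.load('pics/top0.npy');p=cv2.imread('pics/top0.png')
for n in('top','scene'):
    d=np.load(f'pics/{n}0.npy');W=pts(n,d)
    k=(W[...,2]>255)&(W[...,2]<400)&(d>0)&(W[...,0]>700)&(W[...,0]<900)&(W[...,1]>-260)&(W[...,1]<-80)
    v,u=np.nonzero(k);print(n,k.sum(),u.min(),u.max(),v.min(),v.max())
    # local normals
    Wb=cv2.GaussianBlur(W.astype(np.float32),(3,3),0)
    gx=W[1:-1,2:]-W[1:-1,:-2];gy=W[2:,1:-1]-W[:-2,1:-1]
    N=np.cross(gx,gy);N/=np.linalg.norm(N,axis=2,keepdims=True)+1e-9
    kk=cv2.erode(k.astype(np.uint8),np.ones((3,3)))[1:-1,1:-1]>0
    a=N[kk];a*=-np.sign(a@np.linalg.inv(env.camera_info(n)['camera_from_world'])[:3,2])[:,None]
    lab=np.zeros((len(a),1),np.int32)
    c,lab,ce=cv2.kmeans(a.astype(np.float32),4,None,(3,50,1e-4),5,cv2.KMEANS_PP_CENTERS)
    for i in range(4):
        g=W[1:-1,1:-1][kk][lab[:,0]==i];m=np.median(g,0);sv=np.linalg.svd(g-g.mean(0))[2][2] if len(g)>5 else 0
        print(len(g),ce[i],'med',m,'plane n',sv)
```

```text
1.5 q [ 0.9555  0.3138  0.2259  0.0137  2.6289 -0.1737] p [198.4892 434.009  764.9963] rpy [-3.1162 -0.0116  2.7117] F [ 0.6218  0.1296 -0.3615] 93.93671002946253 0.0
top 1090 355 392 65 107
236 [-0.4181 -0.2654  0.7938] med [ 804.2823 -165.5714  341.9923] plane n [-0.4971  0.156   0.8536]
204 [-0.1685  0.4991  0.7751] med [ 804.7145 -159.1529  341.7918] plane n [-0.51    0.1781  0.8416]
166 [ 0.5168 -0.1587  0.7659] med [ 825.3164 -169.1547  346.3967] plane n [-0.3246  0.1345  0.9363]
294 [-0.7634  0.2739  0.4874] med [ 800.3031 -160.0075  336.8808] plane n [-0.5264  0.1794  0.8311]
scene 901 211 250 212 252
195 [ 0.5748 -0.176   0.697 ] med [ 843.8543 -165.3449  344.2328] plane n [-0.3976 -0.3082 -0.8643]
214 [-0.4585  0.2223  0.7859] med [ 812.0879 -159.6761  342.2237] plane n [ 0.3973 -0.2026 -0.8951]
175 [0.2344 0.9096 0.0988] med [ 834.882  -131.0057  327.72  ] plane n [-0.7135 -0.6965 -0.0756]
116 [0.7655 0.5165 0.1239] med [ 849.6214 -159.1484  328.052 ] plane n [0.8693 0.4805 0.1158]
```

Call:
play_rows --commands '[{"jaw":9.4,"x":0,"y":0,"z":10,"spin":0},{"jaw":9.4,"x":0,"y":0,"z":20,"spin":0},{"jaw":9.4,"x":0,"y":0,"z":20,"spin":0},{"jaw":9.4,"x":0,"y":0,"z":20,"spin":0},{"jaw":9.4,"x":0,"y":0,"z":20,"spin":0},{"jaw":9.4,"x":0,"y":0,"z":20,"spin":0}]'

```text
clock: 2.1
eef_pos: [193.8, 430.0, 557.5]
tool_rot: [-3.101, -0.014, 2.712]
wrist_force: [-0.0, -0.5, -0.5]
finger_gap: 93.8
grip_force: 0.0
```

```bash
python3 -c "
from h import *
s()"
```

```text
2.1 q [ 0.9586 -0.0183  1.1025  0.0079  2.0998 -0.1788] p [193.8266 429.9559 557.5114] rpy [-3.1011 -0.0144  2.7117] F [-0.0494 -0.5404 -0.5065] 93.800553549999 0.0
```

Out-of-reach pushes leave a tilt that persists, so stretching outward can build the forward tilt I need. Next I work out the move to above the drive and refine the head pose.

```bash
cat >> h.py <<'E'
from scipy.spatial.transform import Rotation as Ro
def shift(P,R=None,p=None):
    st=env.state();R=Ro.from_euler('xyz',st['tool_rot']).as_matrix();return R.T@(np.array(P)-st['eef_pos'])/10
E
python3 - <<'E'
from h import *
print(shift([502.7,265.5,260]))
print('tool axes',Ro.from_euler('xyz',env.state()['tool_rot']).as_matrix())
rng=np.random.default_rng(0)
for n in('top','scene'):
    d=np.load(f'pics/{n}0.npy');W=pts(n,d)
    k=(W[...,2]>255)&(W[...,2]<400)&(d>0)&(W[...,0]>700)&(W[...,0]<900)&(W[...,1]>-260)&(W[...,1]<-80)
    A=W[k]
    for j in range(3):
        if len(A)<30:break
        best=0
        for t in range(2000):
            a=A[rng.choice(len(A),3,False)];nn=np.cross(a[1]-a[0],a[2]-a[0]);nn/=np.linalg.norm(nn)+1e-9
            c=np.abs((A-a[0])@nn)<2.5
            if c.sum()>best:best=c.sum();B=c
        g=A[B];nv=np.linalg.svd(g-g.mean(0))[2][2];e=np.linalg.svd(g-g.mean(0))[2][:2]
        print(n,best,'n',nv,'c',g.mean(0),'med',np.median(g,0),'az',np.degrees(np.arctan2(-nv[1],-nv[0])),'ext',[np.ptp((g-g.mean(0))@x) for x in e]);A=A[~B]
E
```

```text
[-35.3564  -0.8912  29.3044]
tool axes [[-0.9089  0.4159 -0.03  ]
 [ 0.4167  0.9085 -0.0308]
 [ 0.0144 -0.0405 -0.9991]]
top 611 n [-0.5055  0.1875  0.8422] c [ 805.1562 -159.8137  339.077 ] med [ 801.7179 -161.3792  337.7113] az -20.347147559798234 ext [np.float64(76.12187616390136), np.float64(76.71132900478922)]
top 218 n [-0.6682  0.2173  0.7116] c [ 797.703  -157.7348  334.8924] med [ 800.8701 -156.9685  340.9444] az -18.012294487243757 ext [np.float64(78.85080035802773), np.float64(60.30678672363315)]
top 113 n [ 0.4861 -0.206  -0.8493] c [ 824.7358 -168.8315  348.076 ] med [ 826.3898 -171.7759  349.0398] az 157.03689562458976 ext [np.float64(81.20846111790831), np.float64(82.31363194619719)]
scene 256 n [ 0.4553 -0.1948 -0.8688] c [ 814.2933 -160.2789  341.7464] med [ 813.2744 -162.0752  343.6787] az 156.8337167035967 ext [np.float64(81.74933539877256), np.float64(81.16110189086797)]
scene 162 n [ 0.7555  0.6542 -0.0348] c [ 843.6872 -152.699   317.6211] med [ 847.591  -154.8357  325.4958] az -139.11136027476903 ext [np.float64(109.7866361014458), np.float64(80.6945467845218)]
scene 115 n [-0.6646 -0.3904 -0.6371] c [ 841.2149 -152.469   336.441 ] med [ 841.959  -144.7242  336.1905] az 30.43222237732698 ext [np.float64(68.35486290599162), np.float64(45.40402894549179)]
```

Call:
play_rows --commands '[{"jaw":9.4,"x":-5,"y":0,"z":3,"spin":0.14},{"jaw":9.4,"x":-9,"y":0,"z":6,"spin":0.28},{"jaw":9.4,"x":-13,"y":0,"z":9,"spin":0.42},{"jaw":6,"x":-17,"y":0,"z":12,"spin":0.56},{"jaw":4,"x":-21,"y":0,"z":15,"spin":0.7},{"jaw":3,"x":-25,"y":-0.5,"z":18,"spin":0.84},{"jaw":3,"x":-28,"y":-0.9,"z":21,"spin":0.98},{"jaw":3,"x":-31,"y":-0.9,"z":24,"spin":1.12},{"jaw":3,"x":-33,"y":-0.9,"z":26,"spin":1.26},{"jaw":3,"x":-35.4,"y":-0.9,"z":28,"spin":1.4},{"jaw":3,"x":-35.4,"y":-0.9,"z":29.3,"spin":1.54},{"jaw":3,"x":-35.4,"y":-0.9,"z":29.3,"spin":1.695},{"jaw":3,"x":-35.4,"y":-0.9,"z":29.3,"spin":1.695},{"jaw":3,"x":-35.4,"y":-0.9,"z":29.3,"spin":1.695}]'

```text
clock: 3.5
eef_pos: [507.5, 269.7, 268.5]
tool_rot: [-3.134, 0.027, 1.02]
wrist_force: [-0.3, 0.8, -0.0]
finger_gap: 30.2
grip_force: 0.0
```

```bash
cat >> h.py <<'E'
def wrist(name):
    st=s();p,d=env.read_camera('wrist');cv2.imwrite(f'pics/{name}.png',p);i=env.camera_info('wrist')
    v,u=np.mgrid[:400,:640];x=(u-i['cx'])/i['fx'];y=(v-i['cy'])/i['fy'];th=np.hypot(x,y)+1e-9
    z=d;c=np.stack([x/th*np.tan(th)*z,y/th*np.tan(th)*z,z],-1)
    T=i['tool_from_camera'];t=c@T[:3,:3].T+T[:3,3]
    R=Ro.from_euler('xyz',st['tool_rot']).as_matrix()
    return p,d,t@R.T+st['eef_pos'],t
E
python3 - <<'E'
from h import *
p,d,W,t=wrist('w1');np.savez('pics/w1.npz',d=d,W=W,t=t)
k=((W[...,2]>72)&(W[...,2]<92)&(d>0)).astype(np.uint8)
n,l,st,c=cv2.connectedComponentsWithStats(k)
for i in range(1,n):
    if st[i,4]>60:
        a=W[l==i];print('drv',st[i],a.mean(0),cv2.minAreaRect(a[:,:2].astype(np.float32)))
E
```

```text
3.5 q [ 0.3445  0.1899  1.454  -0.0113  1.5234  0.8962] p [507.5276 269.722  268.5019] rpy [-3.1344  0.027   1.0199] F [-0.3142  0.7573 -0.0369] 30.215452436186347 0.0
drv [112   0  16  24 137] [406.3168 614.238   82.6465] ((406.458251953125, 614.0205078125), (2.3181650638580322, 53.099605560302734), 0.4395771920681)
drv [171   0  58  47 489] [486.2745 520.3608  81.8514] ((488.7664489746094, 520.6845703125), (86.4671401977539, 10.757902145385742), 7.140484809875488)
drv [139  41  31  23 218] [421.2678 521.3337  82.3553] ((423.84600830078125, 520.7098999023438), (8.492624282836914, 46.77513122558594), 78.73670196533203)
drv [385 117  14  79 799] [595.8735 253.9013  81.4012] ((595.7332763671875, 252.42880249023438), (93.50711059570312, 11.236944198608398), 57.922996520996094)
drv [419 118  15  78 797] [633.3091 231.5942  80.9286] ((633.3883056640625, 229.6443328857422), (93.83993530273438, 11.563064575195312), 58.5185546875)
drv [312 127  10  80 711] [513.7299 287.2868  82.35  ] ((513.9483642578125, 287.0646057128906), (93.13693237304688, 10.669954299926758), 58.15314483642578)
drv [349 127  12  80 765] [551.3351 264.336   82.0046] ((551.439208984375, 263.5721740722656), (94.60636138916016, 10.977068901062012), 57.9640998840332)
```

View pics/w1.png

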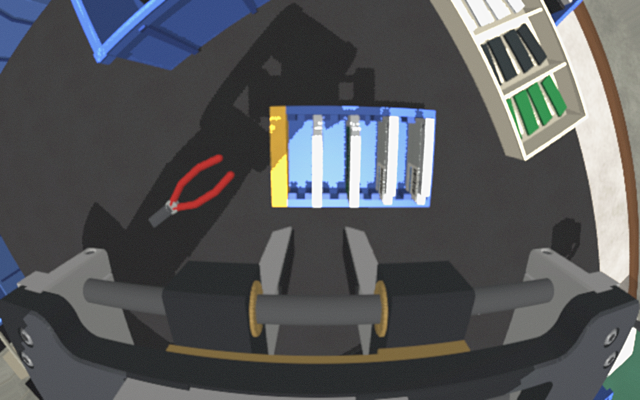

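The view shows drive A's top edge at column 317 (rows 127–207), with its notch at the top end next to the yellow plate. I'll step to above the grasp point.

```bash
python3 -c "
from h import *
s();print(shift([501.8,267.5,120]),shift([501.8,267.5,57]))"
```

```text
3.55 q [ 0.3447  0.1893  1.4547 -0.0113  1.5233  0.8965] p [507.2026 269.6909 268.4871] rpy [-3.1344  0.0271  1.0197] F [-0.2475  0.1991 -0.1258] 30.25864419900371 0.0
[-0.067  -0.2383 14.8581] [ 0.1037 -0.1928 21.1556]
```

Call:
play_rows --commands '[{"jaw":3,"x":0,"y":-0.24,"z":4,"spin":0},{"jaw":3,"x":0,"y":-0.24,"z":8,"spin":0},{"jaw":3,"x":0,"y":-0.24,"z":12,"spin":0},{"jaw":3,"x":0,"y":-0.24,"z":14.8,"spin":0},{"jaw":3,"x":0,"y":-0.24,"z":14.8,"spin":0},{"jaw":3,"x":0,"y":-0.24,"z":14.8,"spin":0}]'

```text
clock: 4.15
eef_pos: [501.3, 267.8, 120.2]
tool_rot: [-3.134, 0.028, 1.018]
wrist_force: [0.3, -0.3, -0.3]
finger_gap: 29.9
grip_force: 0.0
```

Run:
```python
from h import *
p,d,W,t=wrist('w2')
k=((W[...,2]>72)&(W[...,2]<92)&(d>0)).astype(np.uint8)
n,l,st,c=cv2.connectedComponentsWithStats(k)
for i in range(1,n):
    if st[i,4]>150:
        a=W[l==i];b=t[l==i];print('drv',st[i],a.mean(0),cv2.minAreaRect(a[:,:2].astype(np.float32)),'tool',cv2.minAreaRect(b[:,:2].astype(np.float32)))
```

```text
4.15 q [ 0.3451  0.3074  1.6265 -0.012   1.2347  0.9019] p [501.2901 267.8411 120.2317] rpy [-3.1336  0.0282  1.0183] F [ 0.2989 -0.2922 -0.3389] 29.914892639559046 0.0
drv [ 56   0  59  41 784] [427.25   519.4916  82.0488] ((428.0481872558594, 519.7723999023438), (9.720656394958496, 55.739078521728516), 79.04267120361328) tool ((176.9873504638672, -194.2687225341797), (55.816158294677734, 9.708653450012207), 69.35643768310547)
drv [ 427  110   29  129 2255] [595.8931 255.0118  80.8919] ((595.6240844726562, 252.79196166992188), (94.35424041748047, 12.017924308776855), 58.29712677001953) tool ((37.865943908691406, 88.5226821899414), (94.05960083007812, 11.95815372467041), 0.028085382655262947)
drv [ 476  115   30  123 2103] [632.5768 231.6246  80.2958] ((633.2200927734375, 229.50901794433594), (94.70344543457031, 13.042173385620117), 58.59483337402344) tool ((37.71916580200195, 132.7377471923828), (13.01060676574707, 94.73683166503906), 89.73893737792969)
drv [ 314  127   15  132 1839] [514.8419 288.2172  82.3418] ((513.9282836914062, 286.28033447265625), (93.84123992919922, 9.479371070861816), 58.105228424072266) tool ((23.385986328125, 1.3839573860168457), (93.76985931396484, 9.477449417114258), 0.22127339243888855)
drv [ 371  127   24  131 2154] [552.0936 266.4491  81.5824] ((551.166259765625, 263.6555480957031), (94.05020904541016, 11.059215545654297), 58.184783935546875) tool ((23.76134490966797, 44.953025817871094), (94.1329345703125, 11.05809211730957), 0.15038558840751648)
drv [608 363  32  37 460] [ 822.9607 -323.7949   82.1935] ((826.361572265625, -339.2785949707031), (70.1821517944336, 87.75757598876953), 84.5509262084961) tool ((-344.773193359375, 595.5698852539062), (88.00043487548828, 70.39581298828125), 64.1923599243164)
```

View pics/w2.png

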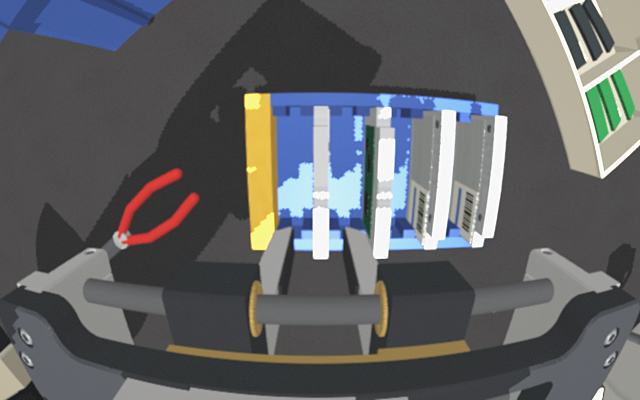

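Drive A sits between the fingers with a 1.4 mm offset, and the pads will land about 23 mm from the plain end. Descend, grip and lift.

Call:
play_rows --commands '[{"jaw":3,"x":0.1,"y":0.13,"z":2,"spin":0},{"jaw":3,"x":0.1,"y":0.13,"z":4,"spin":0},{"jaw":3,"x":0.15,"y":0.13,"z":5.5,"spin":0},{"jaw":3,"x":0.17,"y":0.13,"z":6.3,"spin":0},{"jaw":3,"x":0.17,"y":0.13,"z":6.3,"spin":0},{"jaw":0,"x":0.17,"y":0.13,"z":6.3,"spin":0},{"jaw":0,"x":0.17,"y":0.13,"z":6.3,"spin":0},{"jaw":0,"x":0.17,"y":0.13,"z":6.3,"spin":0},{"jaw":0,"x":0.17,"y":0.13,"z":6.3,"spin":0},{"jaw":0,"x":0.17,"y":0.13,"z":6.3,"spin":0}]'

```text
clock: 5.2
eef_pos: [502.0, 267.1, 57.3]
tool_rot: [-3.134, 0.027, 1.017]
wrist_force: [-1.1, -0.3, 2.9]
finger_gap: 9.9
grip_force: 30.0
```

```bash
python3 -c "
from h import *
st=s();print(shift(st['eef_pos']+[0,0,300]))"
```

```text
5.2 q [ 0.3435  0.3895  1.6651 -0.0127  1.1131  0.9033] p [502.029  267.1217  57.2529] rpy [-3.1343  0.0275  1.0168] F [-1.0577 -0.3107  2.8562] 9.858582245029668 30.00026911497116
[ -0.8238  -0.22   -29.9879]
```

Call:
play_rows --commands '[{"jaw":0,"x":0,"y":0,"z":-1,"spin":0},{"jaw":0,"x":-0.08,"y":0,"z":-3,"spin":0},{"jaw":0,"x":-0.14,"y":0,"z":-5,"spin":0},{"jaw":0,"x":-0.2,"y":-0.05,"z":-8,"spin":0},{"jaw":0,"x":-0.3,"y":-0.1,"z":-12,"spin":0},{"jaw":0,"x":-0.4,"y":-0.1,"z":-16,"spin":0},{"jaw":0,"x":-0.5,"y":-0.1,"z":-20,"spin":0}]'

```text
clock: 5.9
eef_pos: [501.2, 267.0, 257.7]
tool_rot: [-3.132, 0.03, 1.017]
wrist_force: [0.9, -0.3, -1.1]
finger_gap: 9.5
grip_force: 30.0
```

Call:
play_rows --commands '[{"jaw":0,"x":-2,"y":2,"z":-3,"spin":0},{"jaw":0,"x":-5,"y":5,"z":-6,"spin":0},{"jaw":0,"x":-8,"y":8,"z":-9,"spin":0},{"jaw":0,"x":-11,"y":11,"z":-12,"spin":-0.05},{"jaw":0,"x":-14,"y":14,"z":-15,"spin":-0.1},{"jaw":0,"x":-17,"y":17,"z":-18,"spin":-0.15},{"jaw":0,"x":-20,"y":20,"z":-21,"spin":-0.2},{"jaw":0,"x":-23,"y":23,"z":-24,"spin":-0.22},{"jaw":0,"x":-26,"y":26,"z":-26,"spin":-0.22},{"jaw":0,"x":-29,"y":29,"z":-26,"spin":-0.22},{"jaw":0,"x":-32,"y":32,"z":-26,"spin":-0.22},{"jaw":0,"x":-34.8,"y":34.8,"z":-26,"spin":-0.22},{"jaw":0,"x":-34.8,"y":34.8,"z":-26,"spin":-0.22},{"jaw":0,"x":-34.8,"y":34.8,"z":-26,"spin":-0.22}]'

```text
clock: 7.3
eef_pos: [620.7, -207.3, 521.9]
tool_rot: [-3.124, 0.025, 1.236]
wrist_force: [-0.6, -0.0, -0.6]
finger_gap: 9.8
grip_force: 30.0
```

```bash
python3 -c "
from h import *
st=s();print(Ro.from_euler('xyz',st['tool_rot']).as_matrix())"
```

```text
7.3 q [-0.4406  0.3787  0.7124 -0.0307  2.0656 -0.1195] p [ 620.7025 -207.2574  521.8665] rpy [-3.1235  0.0253  1.2356] F [-0.6133 -0.0046 -0.6308] 9.761637362712468 29.999705851078033
[[ 0.3289  0.944  -0.0254]
 [ 0.944  -0.3294 -0.0179]
 [-0.0253 -0.0181 -0.9995]]
```

Call:
play_rows --commands '[{"jaw":0,"x":4,"y":3,"z":0,"spin":0},{"jaw":0,"x":7.5,"y":6,"z":0,"spin":0},{"jaw":0,"x":7.5,"y":11,"z":0,"spin":0},{"jaw":0,"x":7.5,"y":16,"z":0,"spin":0},{"jaw":0,"x":7.5,"y":21,"z":0,"spin":0},{"jaw":0,"x":7.5,"y":26,"z":0,"spin":0},{"jaw":0,"x":7.5,"y":31,"z":0,"spin":0},{"jaw":0,"x":7.5,"y":36,"z":0,"spin":0},{"jaw":0,"x":7.5,"y":36,"z":0,"spin":0}]'

```text
clock: 8.2
eef_pos: [795.3, -201.6, 438.6]
tool_rot: [3.116, 0.023, 1.237]
wrist_force: [-0.2, 0.1, -1.2]
finger_gap: 9.9
grip_force: 30.0
```

```bash
python3 -c "
from h import *
st=s();print(Ro.from_euler('xyz',st['tool_rot']).as_matrix())"
```

```text
8.2 q [-0.3442  0.8116  0.2252 -0.0263  2.0784 -0.0235] p [ 795.295  -201.5905  438.5882] rpy [3.1155 0.0233 1.2367] F [-0.2372  0.055  -1.2116] 9.915223307487457 29.99787300825119
[[ 0.3278  0.9446  0.017 ]
 [ 0.9444 -0.3273 -0.0305]
 [-0.0233  0.0261 -0.9994]]
```

Call:
play_rows --commands '[{"jaw":0,"x":0,"y":10,"z":-40,"spin":0},{"jaw":0,"x":0,"y":10,"z":-40,"spin":0},{"jaw":0,"x":0,"y":10,"z":-40,"spin":0}]'

```text
clock: 8.5
eef_pos: [750.3, -190.3, 522.4]
tool_rot: [3.086, 0.021, 1.237]
wrist_force: [-0.1, -0.1, 0.3]
finger_gap: 9.6
grip_force: 30.0
```

Call:
play_rows --commands '[{"jaw":0,"x":0,"y":60,"z":-40,"spin":0}]'

```text
clock: 8.6
eef_pos: [756.1, -194.3, 530.6]
tool_rot: [3.049, 0.019, 1.238]
wrist_force: [0.5, -0.3, -1.1]
finger_gap: 10.0
grip_force: 30.0
```

Call:
play_rows --commands '[{"jaw":0,"x":0,"y":60,"z":-40,"spin":0}]'

```text
clock: 8.7
eef_pos: [763.9, -199.9, 532.9]
tool_rot: [3.019, 0.016, 1.237]
wrist_force: [0.2, -0.6, -1.9]
finger_gap: 9.7
grip_force: 30.0
```

Call:
play_rows --commands '[{"jaw":0,"x":0,"y":60,"z":-40,"spin":0},{"jaw":0,"x":0,"y":60,"z":-40,"spin":0},{"jaw":0,"x":0,"y":60,"z":-40,"spin":0},{"jaw":0,"x":0,"y":60,"z":-40,"spin":0}]'

```text
clock: 9.1
eef_pos: [765.8, -210.1, 542.6]
tool_rot: [2.987, 0.014, 1.238]
wrist_force: [-0.6, 0.7, -0.9]
finger_gap: 9.7
grip_force: 30.0
```

```bash
python3 -c "
from h import *
st=s();print(Ro.from_euler('xyz',st['tool_rot']).as_matrix())"
```

```text
9.1 q [-0.3733  0.682   0.2254 -0.0089  2.0787 -0.0461] p [ 765.7581 -210.061   542.6018] rpy [2.9865 0.0141 1.2376] F [-0.6334  0.7211 -0.9437] 9.726177517013188 29.998073279857635
[[ 0.327   0.9344  0.1414]
 [ 0.9449 -0.3211 -0.0637]
 [-0.0141  0.1544 -0.9879]]
```

The tilt grows about 0.03 rad per one-row call, so I'll keep going that way.

Call:
play_rows --commands '[{"jaw":0,"x":10,"y":60,"z":-30,"spin":0}]'

```text
clock: 9.2
eef_pos: [776.0, -208.8, 545.9]
tool_rot: [2.953, 0.012, 1.237]
wrist_force: [0.2, 0.1, -1.6]
finger_gap: 9.9
grip_force: 30.0
```

Call:
play_rows --commands '[{"jaw":0,"x":10,"y":60,"z":-30,"spin":0}]'

```text
clock: 9.3
eef_pos: [786.0, -205.6, 550.8]
tool_rot: [2.92, 0.009, 1.239]
wrist_force: [0.7, -0.7, -1.4]
finger_gap: 10.0
grip_force: 30.0
```

Call:
play_rows --commands '[{"jaw":0,"x":10,"y":60,"z":-30,"spin":0}]'

```text
clock: 9.4
eef_pos: [794.5, -203.0, 557.1]
tool_rot: [2.887, 0.007, 1.24]
wrist_force: [0.1, 0.5, -1.2]
finger_gap: 10.0
grip_force: 30.0
```

Call:
play_rows --commands '[{"jaw":0,"x":10,"y":60,"z":-30,"spin":0}]'

```text
clock: 9.5
eef_pos: [802.2, -200.7, 564.7]
tool_rot: [2.853, 0.005, 1.241]
wrist_force: [-0.4, 0.5, -1.2]
finger_gap: 9.9
grip_force: 30.0
```

Call:
play_rows --commands '[{"jaw":0,"x":10,"y":60,"z":-30,"spin":0}]'

```text
clock: 9.6
eef_pos: [809.0, -198.4, 573.3]
tool_rot: [2.82, 0.002, 1.241]
wrist_force: [0.5, -0.7, -1.4]
finger_gap: 9.8
grip_force: 30.0
```

Call:
play_rows --commands '[{"jaw":0,"x":10,"y":60,"z":-30,"spin":0}]'

```text
clock: 9.7
eef_pos: [815.1, -196.2, 583.0]
tool_rot: [2.786, -0.001, 1.242]
wrist_force: [-0.1, -1.1, -1.2]
finger_gap: 9.9
grip_force: 30.0
```

```bash
python3 -c "
from h import *
st=s();print(Ro.from_euler('xyz',st['tool_rot']).as_matrix())"
```

```text
9.7 q [-0.3412  0.6489  0.2261  0.0053  1.9114 -0.0098] p [ 815.1335 -196.2484  583.0112] rpy [ 2.7864 -0.0006  1.2421] F [-0.0777 -1.0982 -1.1874] 9.867430079193243 29.998233318328857
[[ 0.3228  0.8873  0.3293]
 [ 0.9465 -0.3028 -0.1117]
 [ 0.0006  0.3478 -0.9376]]
```

Call:
play_rows --commands '[{"jaw":0,"x":8,"y":60,"z":-20,"spin":0}]'

```text
clock: 9.8
eef_pos: [824.2, -196.1, 590.2]
tool_rot: [2.751, -0.003, 1.243]
wrist_force: [-0.4, 0.4, -0.5]
finger_gap: 9.9
grip_force: 30.0
```

Call:
play_rows --commands '[{"jaw":0,"x":8,"y":60,"z":-20,"spin":0}]'

```text
clock: 9.9
eef_pos: [832.9, -196.3, 595.9]
tool_rot: [2.718, -0.006, 1.244]
wrist_force: [0.5, 0.1, -1.8]
finger_gap: 9.8
grip_force: 30.0
```

Call:
play_rows --commands '[{"jaw":0,"x":8,"y":60,"z":-20,"spin":0}]'

```text
clock: 10.0
eef_pos: [840.7, -196.2, 603.4]
tool_rot: [2.685, -0.009, 1.246]
wrist_force: [-0.6, 0.3, -1.4]
finger_gap: 9.5
grip_force: 30.0
```

Call:
play_rows --commands '[{"jaw":0,"x":8,"y":60,"z":-15,"spin":0}]'

```text
clock: 10.1
eef_pos: [849.6, -196.3, 610.7]
tool_rot: [2.65, -0.012, 1.247]
wrist_force: [-0.4, -0.1, -1.6]
finger_gap: 10.0
grip_force: 30.0
```

Call:
play_rows --commands '[{"jaw":0,"x":8,"y":60,"z":-15,"spin":0}]'

```text
clock: 10.2
eef_pos: [858.0, -196.4, 617.7]
tool_rot: [2.616, -0.015, 1.249]
wrist_force: [-0.3, 0.4, -1.6]
finger_gap: 9.7
grip_force: 30.0
```

Call:
play_rows --commands '[{"jaw":0,"x":8,"y":60,"z":-15,"spin":0}]'

```text
clock: 10.3
eef_pos: [865.3, -196.2, 626.3]
tool_rot: [2.583, -0.018, 1.25]
wrist_force: [0.6, -0.5, -1.2]
finger_gap: 9.4
grip_force: 30.0
```

Call:
play_rows --commands '[{"jaw":0,"x":8,"y":60,"z":-10,"spin":0}]'

```text
clock: 10.4
eef_pos: [873.8, -196.3, 634.8]
tool_rot: [2.547, -0.021, 1.252]
wrist_force: [-0.4, -0.8, -0.3]
finger_gap: 9.9
grip_force: 30.0
```

Call:
play_rows --commands '[{"jaw":0,"x":8,"y":60,"z":-10,"spin":0}]'

```text
clock: 10.5
eef_pos: [881.7, -196.4, 642.6]
tool_rot: [2.513, -0.024, 1.254]
wrist_force: [-0.1, -0.8, -2.0]
finger_gap: 10.1
grip_force: 30.0
```

Call:
play_rows --commands '[{"jaw":0,"x":8,"y":60,"z":-10,"spin":0}]'

```text
clock: 10.6
eef_pos: [888.6, -196.2, 652.0]
tool_rot: [2.479, -0.027, 1.256]
wrist_force: [-0.1, -0.5, -1.6]
finger_gap: 9.9
grip_force: 30.0
```

```bash
python3 -c "
from h import *
st=s();R=Ro.from_euler('xyz',st['tool_rot']).as_matrix();print(R,np.degrees(np.arcsin(R[2,1])),np.degrees(np.arctan2(R[1,1],R[0,1])))
print(shift([600,-120,430]))"
```

```text
10.6 q [-0.3214  0.6212  0.2263  0.0254  1.6316  0.0124] p [ 888.5599 -196.1931  652.033 ] rpy [ 2.4792 -0.0266  1.2564] F [-0.1251 -0.5329 -1.5558] 9.906947821107828 29.998762607574463
[[ 0.3092  0.7448  0.5914]
 [ 0.9506 -0.2594 -0.1702]
 [ 0.0266  0.6148 -0.7882]] 37.93752687647006 -19.204424345040763
[ -2.2688 -37.119   -0.8601]
```

Call:
play_rows --commands '[{"jaw":0,"x":8,"y":60,"z":-10,"spin":0}]'

```text
clock: 10.7
eef_pos: [894.3, -195.8, 662.9]
tool_rot: [2.445, -0.029, 1.259]
wrist_force: [0.3, 0.1, -2.1]
finger_gap: 9.4
grip_force: 30.0
```

Call:
play_rows --commands '[{"jaw":0,"x":0,"y":-5,"z":-1,"spin":0},{"jaw":0,"x":0,"y":-10,"z":-1,"spin":0},{"jaw":0,"x":0,"y":-15,"z":-1,"spin":0},{"jaw":0,"x":0,"y":-20,"z":-1,"spin":0},{"jaw":0,"x":-1,"y":-25,"z":-1,"spin":0},{"jaw":0,"x":-2,"y":-30,"z":-1,"spin":0},{"jaw":0,"x":-2.5,"y":-35,"z":-1,"spin":0},{"jaw":0,"x":-2.5,"y":-38,"z":-1,"spin":0},{"jaw":0,"x":-2.5,"y":-38,"z":-1,"spin":0},{"jaw":0,"x":-2.5,"y":-38,"z":-1,"spin":0}]'

```text
clock: 11.7
eef_pos: [601.9, -120.4, 423.3]
tool_rot: [2.45, -0.029, 1.258]
wrist_force: [0.2, -0.7, -0.1]
finger_gap: 9.9
grip_force: 30.0
```

```bash
python3 -c "
from h import *
st=s();R=Ro.from_euler('xyz',st['tool_rot']).as_matrix();print(R,np.degrees(np.arcsin(R[2,1])),np.degrees(np.arctan2(R[1,1],R[0,1])))
print(shift([530,-90,290]))"
```

```text
11.7 q [-0.3711 -0.2485  1.7231  0.0724  0.9784 -0.0669] p [ 601.889  -120.4245  423.3249] rpy [ 2.4501 -0.0294  1.2583] F [ 0.2212 -0.7259 -0.1208] 9.880931195081619 29.998774230480194
[[ 0.3073  0.7272  0.6138]
 [ 0.9512 -0.2547 -0.1745]
 [ 0.0294  0.6374 -0.77  ]] 39.59984162156481 -19.301293614014895
[  0.2922 -14.5011   5.3221]
```

Tool y now has 39.6° elevation and −19.3° azimuth, which is very close. I move to a low stand-off and look at the head.

Call:
play_rows --commands '[{"jaw":0,"x":0,"y":-4.5,"z":1.5,"spin":0},{"jaw":0,"x":0,"y":-9,"z":3,"spin":0},{"jaw":0,"x":0,"y":-12,"z":4.5,"spin":0},{"jaw":0,"x":0.3,"y":-14.5,"z":5.3,"spin":0},{"jaw":0,"x":0.3,"y":-14.5,"z":5.3,"spin":0},{"jaw":0,"x":0.3,"y":-14.5,"z":5.3,"spin":0}]'

```text
clock: 12.3
eef_pos: [535.0, -91.8, 296.0]
tool_rot: [2.442, -0.029, 1.259]
wrist_force: [0.5, 0.2, -1.0]
finger_gap: 9.7
grip_force: 30.0
```

Run:
```python
from h import *
p,d,W,t=wrist('w3');np.savez('pics/w3.npz',W=W,d=d,t=t,p=p)
h=cv2.cvtColor(p,cv2.COLOR_BGR2HSV)
box=(W[...,0]>700)&(W[...,0]<900)&(W[...,1]>-270)&(W[...,1]<-70)&(W[...,2]>230)&(W[...,2]<400)&(d>0)
red=((h[...,0]<12)|(h[...,0]>168))&(h[...,1]>90)&(h[...,2]>25)&box
v,u=np.nonzero(box);print('box',box.sum(),u.min(),u.max(),v.min(),v.max());v,u=np.nonzero(red)
if len(u):print('red',len(u),u.mean(),v.mean(),np.median(W[red],0),cv2.minAreaRect(np.stack([u,v],1).astype(np.float32)))
```

```text
12.3 q [-0.3636 -0.366   2.0679  0.082   0.7427 -0.0811] p [534.9832 -91.7681 296.0379] rpy [ 2.4416 -0.0291  1.2586] F [ 0.5381  0.2263 -1.0439] 9.670402467161486 29.998828768730164
box 3618 457 538 144 211
red 603 485.69154228855723 175.8955223880597 [ 790.0882 -154.1074  300.8806] ((485.6134033203125, 176.83726501464844), (12.584419250488281, 50.02023696899414), 3.9004933834075928)
```

View pics/w3.png

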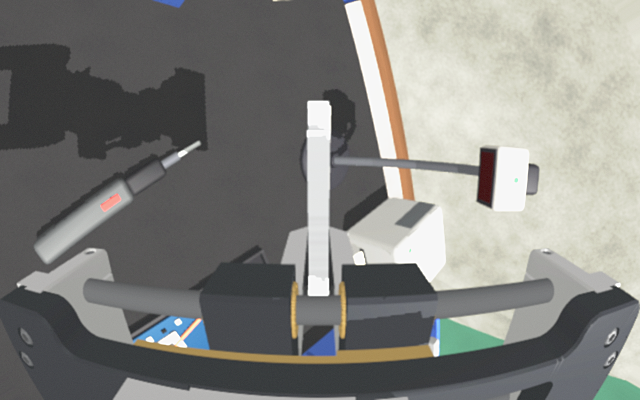

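The window is the dark red patch at about (486,177). The head body spans columns 478–528. The drive is held at columns 307–331, rows 100–295, with the label end up. Next come the yaw from the window and the drive's in-hand pose.

Run:
```python
from h import *
f=np.load('pics/w3.npz');W,d,t,p=[f[k] for k in'Wdtp']
h=cv2.cvtColor(p,cv2.COLOR_BGR2HSV)
box=(W[...,0]>740)&(W[...,0]<900)&(W[...,1]>-270)&(W[...,1]<-70)&(W[...,2]>230)&(W[...,2]<400)&(d>0)
red=((h[...,0]<12)|(h[...,0]>168))&(h[...,1]>90)&(h[...,2]>25)&box
wh=box&(h[...,1]<40)&(h[...,2]>150)
def fit(A,th=3):
    for _ in range(6):
        c=A.mean(0);V=np.linalg.svd(A-c,full_matrices=False)[2];A=A[np.abs((A-c)@V[2])<th]
    return A,c,V
for n,m in(('red',red),('white',cv2.erode(wh.astype(np.uint8),np.ones((3,3)))>0)):
    A,c,V=fit(W[m]);print(n,m.sum(),len(A),c,'\n',V,[np.ptp((A-c)@x) for x in V],'az n',np.degrees(np.arctan2(V[2,1],V[2,0])),'az long',np.degrees(np.arctan2(V[0,1],V[0,0])))
# red window's corners via end midpoints: top/bottom row edge of red in image; left/right edge directions
v,u=np.nonzero(red)
for k in('left','right'):
    r=np.unique(v)[3:-3];c=[(u[v==i].min() if k=='left' else u[v==i].max()) for i in r]
    q=np.array([W[i,j] for i,j in zip(r,c)]);q=q[np.all(np.abs(q-np.median(q,0))<40,1)];V=np.linalg.svd(q-q.mean(0))[2][0];print(k,q.mean(0),V,np.degrees(np.arctan2(V[1],V[0])))
# head y by ray cast of the mask edges on z plane: none. drive in tool frame
k=(np.abs(t[...,1])<25)&(t[...,2]>-60)&(t[...,2]<70)&(t[...,0]>-5)&(t[...,0]<100)&(d>0)
k[:,:280]=0;k[:,350:]=0
A=t[k];print('drive',len(A),A.min(0),A.max(0))
for x0 in range(0,100,10):
    a=A[(A[:,0]>=x0)&(A[:,0]<x0+10)]
    if len(a):print(x0,len(a),np.median(a,0),np.percentile(a[:,1],[3,97]))
```

```text
red 603 603 [ 790.4142 -154.1816  300.7097] 
 [[-0.3451 -0.9385  0.0084]
 [ 0.6054 -0.2294 -0.7621]
 [-0.7172  0.2579 -0.6474]] [np.float64(60.03191872791434), np.float64(33.37115687523974), np.float64(3.9640618663946414)] az n 160.22300901630516 az long -110.18683623324593
white 1769 1700 [ 794.6478 -155.1318  331.8932] 
 [[-0.3425 -0.9395 -0.0059]
 [-0.7112  0.2634 -0.6517]
 [-0.6139  0.219   0.7584]] [np.float64(75.64573301949993), np.float64(48.20731993960359), np.float64(5.7854787569920365)] az n 160.36381844257056 az long -110.03190336455313
left [ 797.7208 -160.1878  289.8556] [-0.3726 -0.9275  0.0306] -111.88394743662349
right [ 782.5674 -150.9595  311.0458] [-0.3261 -0.9453 -0.0066] -109.03414134236286
drive 5837 [ -4.9824 -17.4159 -59.9969] [83.1331 17.072   9.9201]
0 960 [  8.654   -0.0197 -26.4866] [-9.0796  9.4248]
10 1870 [ 10.5752  -1.0021 -25.9798] [-15.9792  15.0353]
20 388 [ 25.1838  -0.0025 -26.1498] [-4.814   4.3504]
30 442 [ 35.1647   0.0191 -26.4987] [-4.7031  5.2054]
40 458 [ 45.0611   0.4897 -26.7945] [-4.6219  5.1422]
50 480 [ 54.9664   0.4969 -27.0817] [-4.5261  5.3419]
60 485 [ 65.1002   0.0544 -27.2649] [-4.4709  5.731 ]
70 428 [ 74.9955   0.553  -13.5225] [-4.8718  5.6128]
80 140 [ 81.4896   0.0695 -13.7999] [-4.8445  5.1278]
```

```bash
cat > lab.py <<'E'
from h import *
st=s();R=Ro.from_euler('xyz',st['tool_rot']).as_matrix();w=np.array([790.2,-154.2,300.5])
a=np.radians(-20);e=np.radians(40);hx=np.array([np.cos(e)*np.cos(a),np.cos(e)*np.sin(a),np.sin(e)])
L=st['eef_pos']+R@[61,5.6,13.8];print('label',L,'err cm tool axes',R.T@(w-150*hx-L)/10,'angle',np.degrees(np.arccos(R[:,1]@hx)),np.degrees(np.arcsin(R[2,1])),np.degrees(np.arctan2(R[1,1],R[0,1])))
E
python3 lab.py
```

```text
12.35 q [-0.3638 -0.3661  2.0664  0.0819  0.7428 -0.0811] p [535.5169 -92.0807 297.0763] rpy [ 2.4401 -0.029   1.2585] F [ 1.2994  0.7723 -0.9105] 9.983060878513363 29.998858273029327
label [566.8569 -37.9144 291.9176] err cm tool axes [-4.0347  4.5981 15.2345] angle 0.5671333439523895 40.170375022235845 -19.29297168333069
```

Call:
play_rows --commands '[{"jaw":0,"x":-1,"y":1,"z":3,"spin":0},{"jaw":0,"x":-2,"y":2,"z":6,"spin":0},{"jaw":0,"x":-3,"y":3,"z":9,"spin":0},{"jaw":0,"x":-4,"y":4,"z":12,"spin":0},{"jaw":0,"x":-4,"y":4.6,"z":14,"spin":0.01},{"jaw":0,"x":-4,"y":4.6,"z":15.2,"spin":0.01},{"jaw":0,"x":-4,"y":4.6,"z":15.2,"spin":0.01},{"jaw":0,"x":-4,"y":4.6,"z":15.2,"spin":0.01},{"jaw":0,"x":-4,"y":4.6,"z":15.2,"spin":0.01}]'

```text
clock: 13.25
eef_pos: [647.9, -167.3, 205.7]
tool_rot: [2.445, -0.035, 1.251]
wrist_force: [-0.0, 0.2, -0.3]
finger_gap: 9.8
grip_force: 30.0
```

```bash
python3 lab.py
python3 - <<'E'
from h import *
p,_=env.read_camera('scene');w,d,W,t=wrist('w4')
cv2.imwrite('pics/f.png',np.hstack([cv2.resize(p[180:330,180:360],(400,333)),cv2.resize(w,(400,333))]))
h=cv2.cvtColor(w,cv2.COLOR_BGR2HSV)
b=(W[...,0]>740)&(W[...,0]<900)&(W[...,1]>-270)&(W[...,1]<-70)&(W[...,2]>230)&(W[...,2]<400)&(d>0)
r=b&((h[...,0]<12)|(h[...,0]>168))&(h[...,1]>90)&(h[...,2]>25);print('red',r.sum(),W[r].mean(0) if r.any() else 0)
k=(np.abs(t[...,1])<25)&(t[...,2]>-60)&(t[...,2]<70)&(t[...,0]>20)&(d>0);k[:,:280]=0;k[:,350:]=0
for x0 in(20,50,60,70,80):
    a=t[k&(t[...,0]>=x0)&(t[...,0]<x0+10)];print(x0,np.median(a,0),a[:,0].max())
E
```

```text
13.25 q [-0.4311  0.0501  1.9126  0.208   0.4967 -0.2468] p [ 647.8669 -167.2707  205.7469] rpy [ 2.4451 -0.0353  1.2514] F [-0.0032  0.2327 -0.3066] 9.800499286595173 29.9989315867424
label [ 679.5708 -113.2867  200.9108] err cm tool axes [-0.0586  0.4369 -0.051 ] angle 0.1252339422398686 39.87491787620802 -19.991960008451677
13.3 q [-0.4311  0.0498  1.9128  0.208   0.4966 -0.2468] p [ 647.7576 -167.2447  205.7609] rpy [ 2.4451 -0.0353  1.2513] F [ 0.4873  0.8599 -1.4967] 9.729208554625217 29.998829662799835
red 2133 [ 790.4965 -154.7748  300.3568]
20 [ 25.1582  -0.2481 -26.1217] 29.985900682605447
50 [ 54.928    0.4835 -27.0094] 59.997653706757134
60 [ 65.094    0.043  -27.2742] 69.98449534144443
70 [ 74.9911   0.0548 -13.5681] 79.98528457033692
80 [ 81.5161   0.0572 -13.8219] 83.12197255662811
```

View pics/f.png

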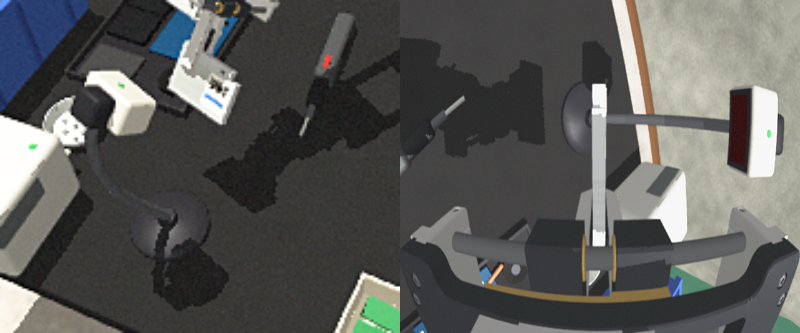

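The scene crop shows the drive at about (205,90) with its label facing the head at (120,105). The fingers hold the plain end. I'll close the last 4 mm and hold still.

Call:
play_rows --commands '[{"jaw":0,"x":-0.05,"y":0.4,"z":0,"spin":0},{"jaw":0,"x":-0.05,"y":0.4,"z":0,"spin":0},{"jaw":0,"x":-0.05,"y":0.4,"z":0,"spin":0},{"jaw":0,"x":-0.05,"y":0.4,"z":0,"spin":0},{"jaw":0,"x":-0.05,"y":0.4,"z":0,"spin":0},{"jaw":0,"x":-0.05,"y":0.4,"z":0,"spin":0}]'

```text
clock: 13.95
eef_pos: [650.2, -168.9, 206.6]
tool_rot: [2.448, -0.036, 1.251]
wrist_force: [-0.5, 0.4, -1.1]
finger_gap: 9.6
grip_force: 30.0
```

```bash
python3 lab.py; python3 -c "
from h import *
print(env.state()['qd']);print(env.finish_job())"
```

```text
13.95 q [-0.432   0.0552  1.904   0.2065  0.5025 -0.2451] p [ 650.1819 -168.8939  206.5833] rpy [ 2.4475 -0.0357  1.2507] F [-0.5307  0.4054 -1.1038] 9.635418638959298 29.99876081943512
label [ 681.9061 -114.9225  201.7399] err cm tool axes [ 0.0205  0.172  -0.1608] angle 0.2648353695839526 39.73695429520151 -20.040046681729923
[ 0.0013  0.0021 -0.0014  0.0014 -0.0009  0.0013]
the job is handed in; nothing more can be done
None
```

The job is handed in: the drive nearest the yellow plate is held still by its plain end, its label square to the scanner window by my measurements (within about 0.3°), centred within about 2 mm and about 15 cm away.

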